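# Clamp a cover in the drilling jig: to the touch plus a quarter turn

### The arm

A 6-joint arm with a two-finger parallel gripper is mounted at the origin on a cart in front of the work surface, level with it; the furniture and walls round the work are solid. World frame = base frame: x ahead of the robot, y to its left, z up, the work surface at z = 0. Lengths are in m, angles in rad, forces in N, time in s.
With the tool pointing down it reaches from about 0.375 to 0.75 m from the base axis. Payload 9 kg.
Tool frame: the origin (TCP) lies on the mounting face of the last link; the fingertips stand 173 mm ahead of it and the grasp point (between the pads) lies 155 mm ahead of it; z points along the fingers, y is the direction in which the jaws open and shut (so a half turn about z gives the same grasp; the last joint's range is limited). The gripper opens to 85 mm and grips with 20 to 120 N. Pads are 22 mm wide; open, the fingers measure 114 mm over their backs; the gripper's body (76 mm by 85 mm) begins 54 mm behind the grasp point. The pads swing forward as they close: fully open they stand 13 mm farther back than shut.
Start: joints at [1.018, 0.104, 0.097, 1.564, 0, 1.353], TCP at [0.197, 0.567, 0.405] pointing down, gripper open.
Joint ranges: [-2.99, 2.99], [-0.84, 1.86], [-1.1, 1.16], [-1.84, 2.11], [-1.51, 1.56], [-3.14, 3.14]. Speed limits (rad/s): [2.22, 2.22, 2.57, 3.14, 3.14, 3.14].

### API

Orientations are given as a 3x3 rotation matrix whose columns are the frame's x, y, z axes.
In Python, from rig import ctrl, optics gives the robot as it stands.
- The arm moves only by the tool arm_command, never from a script. Its argument "targets" is a list of rows, each a list of 3 entries, a list of its own where there are three numbers: the closure, from 0 (fully open) to 1 (shut), then the shift along the tool's x, y, z in mm, then the turn about the tool's z in rad. A call has 1 to 5 rows; each row shifts and turns the pose as measured when the row begins, along the tool's axes as they then stand; what a row does not reach is not made up. A row lasts 1/8 s, in which the tool goes at most 62.5 mm and 10.7 degrees, less where a joint would pass 70% of its speed; a pose out of reach is approached as far as the arm can. A call is refused whole if a number of a shift passes 62.5 or a number of a turn 0.188, either way. A call with a gripper value outside its range is refused whole. The fingers move at their own pace and stop on an object; "grip_force" is the grip in N (left out, the last holds). Time passes only in rows, so rows that do not move let the fingers close. It gives the time, the measured TCP pose, the force and the opening at its end, in the units of the state.
- ctrl.observe(): the state, without advancing time (a new reading comes with each control period).
- optics.read_camera(name): name is "scene" or "top" or "wrist"; returns the picture (400x640x3 uint8, red, green, blue); there is no depth.
- optics.camera_params(name): a dict with "fx", "fy", "cx", "cy" (pixels), "cam_to_world" (4x4, takes a point from camera to world coordinates); the wrist camera has in their place "T_tool_cam" (4x4, takes a point from camera to tool coordinates, whose origin is the TCP and whose axes are the flange's). Camera axes: x right, y down, z forward; pixel columns grow to the right and rows downward; lengths in m; the calibration is good to about 2 mm. The wrist camera is an equidistant fisheye: a pixel r from the principal point sees the ray r / f radians off the axis. A picture is of the moment at which its call begins: read the wrist's pose just before it. camera_params takes no time and is no camera call.
- ctrl.job_done(): hands the job in, once; it reports no verdict.
The state is a dict: "t": time; "joints": joint angles; "dq": joint speeds; "effort": joint torques, N m; "eef_pos": TCP position; "tcp_rot": TCP orientation; "contact_force": force on the tool from outside, world axes, zero at the start; "wrist_torque": the same for the moment, N m; "width": finger opening in m.
Only numpy, scipy, OpenCV 4.12 (cv2) and the standard library are available. Lean on these libraries where they do the work, as an engineer would, in place of code of your own. Each camera call takes 0.05 s, during which the arm holds its last target.

### The job

Gently push the small moulded cover all the way back against the stop of the clamping jig. Then screw the jig's clamp down on it by its black knob: turn the knob clockwise until the foot just touches the cover, then add one quarter turn, no more, so that the cover is held but not crushed. Let go of the knob and leave the other things where they are.

Things in the scene. Friction and masses are not known exactly. Their poses are not given: they have to be found in the camera images.
- jig: Fixed metal clamping jig. Origin: worktop level (z = 0), under the knob's axis; x runs from its open front end to the stop, z up. Base plate 170 x 100 x 12 mm (x -115 to +55). Two side rails 8 mm wide, 8 mm high on the plate, inner faces at y = +-27.5 mm, x -100 to +22, guide the cover. Behind it the column and overarm (see stop).
- stop (a point): Middle of the stop: front face (x = +22 mm in the jig's frame) of the 62 mm wide column at the jig's back, 24 mm above the worktop. From the column an overarm, 40 mm wide, underside at z = 72, top at z = 88 mm, front end at jig x = -22 mm, reaches forward with the knob above and the spindle below, both on the axis x = y = 0.
- cover_center (a point): Centre (half-way up) of the loose grey moulded cover, 88 long, 52 wide, 24 mm high, 0.3 to 0.5 kg; its y axis is the long one. It lies on the base plate between the rails (z 12 to 36 mm), long side along the jig's x, at the start 18 to 38 mm short of the stop. Home, its centre is at jig x = -22 mm, its front face at -66 mm.
- knob_grip (a point): Centre of the round fluted black knob, 48 mm diameter, 26 mm high, axis vertical (z 93 to 119 mm, this point at 106 mm). It is a captive nut: it turns but does not rise or sink. Under it the overarm's top is at z = 88 mm; free space all round it and above. A small raised rib on its top shows its turning.
- knob (a joint): Turn of the knob in rad, 0 at the start, growing clockwise seen from above, up to 8. Stiff, 0.32 N m of constant friction; stays where left. One turn lowers the spindle 20 mm. Past touch the foot pushes back (anticlockwise) with a torque that grows from 0 by 0.18 N m per quarter turn, on top of the friction. Held still, the friction may act either way, so compare readings taken alike.
- spindle: Steel clamp spindle with a threaded extension and a round dark rubber foot (22 mm) at its lower end; it does not rotate. Origin: lower end of its thick part, on the axis, 62 mm up at the start. How far the extension is screwed out is not given: the foot starts 2 to 8 mm above the cover's top. The foot is sprung, 12 N per mm: about 58 N at a quarter turn past touch.
- spanner: Bystander: open-ended steel spanner lying flat left of the jig, 137 x 30 x 8 mm, origin under its centre.
- cup_a: Bystander: turned aluminium cup, 36 mm diameter, 43 mm high, standing in front and left; origin under its centre.
- cup_b: Bystander: the same kind of cup, standing behind and right; origin under its centre.
- tin: Bystander: round closed tin, 69 mm diameter, 28 mm high, standing left of the jig; origin under its centre.

How it is judged:
By the outcome, as a careful person would: the job done as asked, in the order asked, and still so for the second after the job is handed in, with the robot touching nothing.
It also fails if it takes over 70 s, if anything falls off the work surface, if the arm or the gripper's body presses on something with over 40 N, if the wrist force passes 120 N, or if a joint passes its speed limit or range.

## Working session

There is one attempt and no reset: what is moved stays moved. The work goes in short steps, Python scripts to look and compute and a tool call to move; the robot and the scene stay as the last step left them, time stands still between calls to the robot, and variables do not carry over. Pictures are saved under pics/ and viewed, and the job is handed in when it is done.

Besides the shell and the picture viewer there is one more tool, called after "Request:" by a JSON object that holds its "method" and its "body". arm_command: Moves the arm, as the interface text tells. Its arguments: {"type":"object","properties":{"targets":{"type":"array","items":{"type":"array"}},"grip_force":{"type":"number"}},"required":["targets"]}

```bash
ls; mkdir -p pics
cat > shot.py <<'E'
import sys,cv2,json
from rig import ctrl,optics
for n in sys.argv[2:]:
    cv2.imwrite(f"pics/{sys.argv[1]}_{n}.png",cv2.cvtColor(optics.read_camera(n),cv2.COLOR_RGB2BGR))
E
python3 shot.py a scene top wrist; python3 -c "
from rig import ctrl,optics
print(ctrl.observe())
for n in ['scene','top','wrist']: print(n,optics.camera_params(n))"
```

```text
pics
{'t': 0.15, 'joints': array([1.01827779e+00, 1.04573811e-01, 9.66811102e-02, 1.56391454e+00,
       1.41566685e-05, 1.35312911e+00]), 'dq': array([-5.03078838e-05,  1.96182346e-04,  2.75408942e-03,  4.17912910e-04,
       -2.52341751e-04, -8.34168069e-04]), 'effort': array([ 3.40346196e-03, -5.57354379e+01,  5.04007959e+01,  1.25033304e-02,
       -2.96109556e-04,  3.35009179e-05]), 'eef_pos': array([0.19710682, 0.56661912, 0.40411231]), 'tcp_rot': array([[-9.44459114e-01,  3.28628493e-01, -5.42611284e-04],
       [ 3.28628859e-01,  9.44458758e-01, -8.53066141e-04],
       [ 2.32132139e-04, -9.84003819e-04, -9.99999489e-01]]), 'contact_force': array([-0.94269198,  0.65846766,  0.20833581]), 'wrist_torque': array([-0.03757332,  0.01994024,  0.06069613]), 'width': 0.08537217737706515}
scene {'fx': 485.6323301273891, 'fy': 485.6323301273891, 'cx': 326.4635510398051, 'cy': 193.3658160645206, 'cam_to_world': array([[ 0.61556585, -0.50529854,  0.60477439, -0.0033498 ],
       [-0.78788715, -0.3773702 ,  0.48664727, -0.28211114],
       [-0.01767832, -0.77605742, -0.63041444,  0.677128
[... 199 characters left out ...]
0.00606283, -0.98259827,  0.1856445 ,  0.42281638],
       [-0.99970531,  0.00159184, -0.02422321,  0.20185523],
       [ 0.02350617, -0.18573665, -0.98231836,  0.91863072],
       [ 0.        ,  0.        ,  0.        ,  1.        ]])}
wrist {'fx': 309.70691628693146, 'fy': 309.70691628693146, 'cx': 315.141889768772, 'cy': 197.9930440178532, 'T_tool_cam': array([[-2.84567004e-04, -9.46051061e-01, -3.24017451e-01,
         8.25073770e-02],
       [ 9.99999957e-01, -2.93452364e-04, -2.14373359e-05,
         3.48431338e-04],
       [-7.48028726e-05, -3.24017443e-01,  9.46051104e-01,
         3.16142095e-02],
       [ 0.00000000e+00,  0.00000000e+00,  0.00000000e+00,
         1.00000000e+00]])}
```

View pics/a_scene.png

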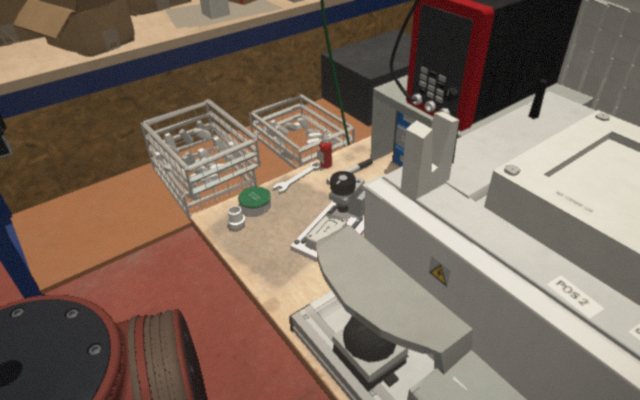

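View pics/a_top.png

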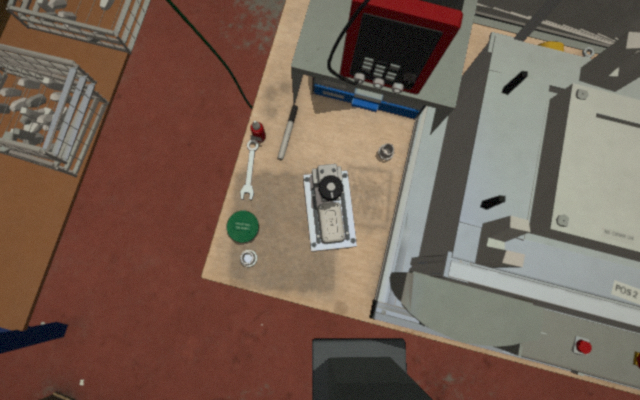

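View pics/a_wrist.png

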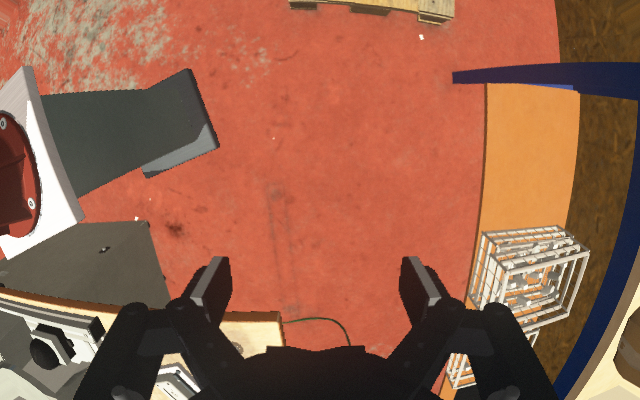

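The top view shows the jig at about (330,208): the black knob near (329,187), the cover near (330,225), cups at (248,258) and (385,152), the tin at (242,226) and the spanner at (250,170). I'll measure it more closely.

```bash
cat > h.py <<'E'
import numpy as np,cv2
from rig import optics
def ray(n,u,v):
    p=optics.camera_params(n);T=p['cam_to_world']
    d=T[:3,:3]@np.array([(u-p['cx'])/p['fx'],(v-p['cy'])/p['fy'],1]);return T[:3,3],d
def plane(n,u,v,z):
    o,d=ray(n,u,v);return o+d*(z-o[2])/d[2]
def tri(a,b):
    (o1,d1),(o2,d2)=ray(*a),ray(*b)
    A=np.array([d1,-d2]).T;s=np.linalg.lstsq(A,o2-o1,rcond=None)[0]
    p,q=o1+s[0]*d1,o2+s[1]*d2;return (p+q)/2,np.linalg.norm(p-q)
def proj(n,P):
    p=optics.camera_params(n);T=p['cam_to_world'];c=T[:3,:3].T@(np.array(P)-T[:3,3])
    return p['fx']*c[0]/c[2]+p['cx'],p['fy']*c[1]/c[2]+p['cy']
E
python3 - <<'E'
import cv2
a=cv2.imread('pics/a_top.png')[130:270,270:410];cv2.imwrite('pics/a_topz.png',cv2.resize(a,None,fx=4,fy=4,interpolation=cv2.INTER_CUBIC))
a=cv2.imread('pics/a_scene.png')[140:270,270:400];cv2.imwrite('pics/a_scz.png',cv2.resize(a,None,fx=4,fy=4,interpolation=cv2.INTER_CUBIC))
from h import *
for nm,u,v,z in [('knob',329,187,.119),('tin',242,226,.028),('cupa',248.5,258,.043),('cupb',385,152,.043)]: print(nm,plane('top',u,v,z))
E
```

```text
knob [0.5847214  0.15587247 0.119     ]
tin [0.51892691 0.33653091 0.028     ]
cupa [0.45121194 0.31918803 0.043     ]
cupb [0.67763931 0.02859873 0.043     ]
```

View pics/a_topz.png

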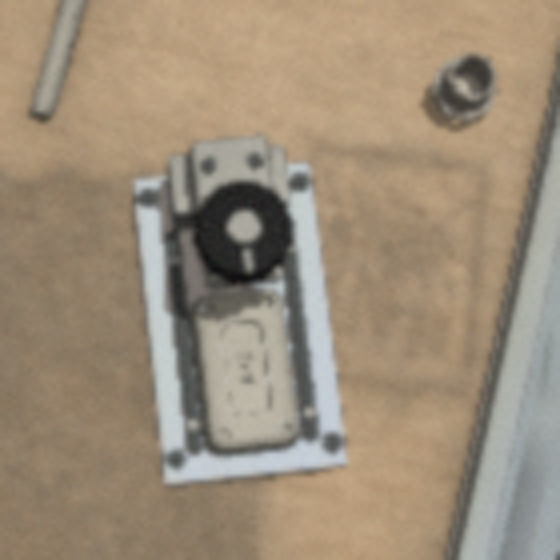

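View pics/a_scz.png

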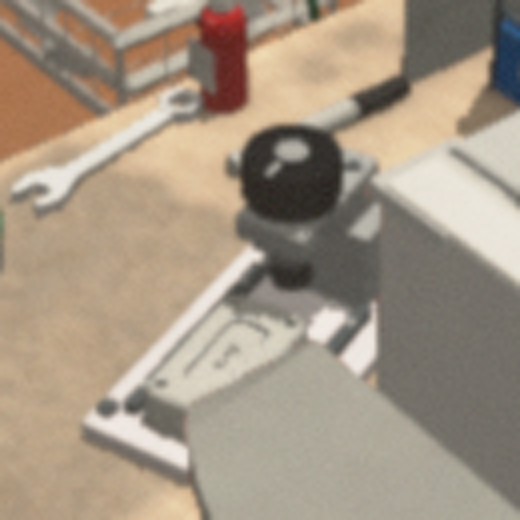

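Run:
```python
from h import *
import math
c=[plane('top',270+(x-1.5)/4,130+(y-1.5)/4,.012) for x,y in [(165,485),(347,463),(308,163),(133,180)]]
for p in c: print(p)
d=[np.linalg.norm(c[i]-c[(i+1)%4]) for i in range(4)];print('sides',d)
fx=(c[2]+c[3]-c[0]-c[1])[:2]; fy=(c[0]+c[3]-c[1]-c[2])[:2]
print('yaw',math.atan2(fx[1],fx[0]),math.atan2(-fy[0],fy[1]))
yaw=math.atan2(fx[1],fx[0])
ctr=sum(c)/4; X=np.array([math.cos(yaw),math.sin(yaw)]);print('origin from plate',ctr[:2]+.03*X)
# cover ends: front top edge
im=cv2.imread('pics/a_top.png');g=im.max(2)
m=(g<60).astype(np.uint8);n,l,s,ce=cv2.connectedComponentsWithStats(m)
i=[k for k in range(1,n) if abs(ce[k][0]-330)<8 and abs(ce[k][1]-187)<8 and s[k][4]>100]
for k in i: print(s[k],ce[k]); co=cv2.findContours((l==k).astype(np.uint8),cv2.RETR_EXTERNAL,cv2.CHAIN_APPROX_NONE)[0][0];print(cv2.minEnclosingCircle(co))
k=plane('top',270+(245-1.5)/4,130+(225-1.5)/4,.119);print('knobtop',k)
print('tri cap',tri(('top',270+(244-1.5)/4,130+(226-1.5)/4),('scene',270+(294-1.5)/4,140+(150-1.5)/4)))
for x,y in [(213,447),(297,437),(210,440),(295,430)]:
    p=plane('top',270+(x-1.5)/4,130+(y-1.5)/4,.036)[:2];print('cover',(p-k[:2])@X,(p-k[:2])@np.array([-X[1],X[0]]))
print('cup_b, jig frame',[ (plane('top',385,152,.043)[:2]-k[:2])@X])
```

```text
[0.46662095 0.19033052 0.012     ]
[0.47789681 0.09217532 0.012     ]
[0.64413824 0.10993977 0.012     ]
[0.63447582 0.20741323 0.012     ]
sides [np.float64(0.09880075352042052), np.float64(0.16718787752859268), np.float64(0.09795120420055305), np.float64(0.16872189494935252)]
yaw 0.10392694590824214 0.10662481558010295
origin from plate [0.58562109 0.15307691]
[312 176  31  25 385] [329.08831169 187.87532468]
((327.02984619140625, 188.60447692871094), 15.035157203674316)
knobtop [0.58695496 0.15218502 0.119     ]
tri cap (array([0.58659027, 0.15224938, 0.12115472]), np.float64(0.0015787143582177625))
cover -0.09992873435811223 0.023679019140375006
cover -0.09950497163271407 -0.020861827003883813
cover -0.09612156897513009 0.02483262086232348
cover -0.09574567966087454 -0.020262451352580178
cup_b, jig frame [np.float64(0.07737421930396064)]
```

Run:
```python
import cv2
a=cv2.imread('pics/a_top.png')[220:370,340:540];cv2.imwrite('pics/b_topz.png',cv2.resize(a,None,fx=3.5,fy=3.5,interpolation=cv2.INTER_CUBIC))
a=cv2.imread('pics/a_scene.png')[170:400,280:500];cv2.imwrite('pics/b_scz.png',cv2.resize(a,None,fx=2.5,fy=2.5,interpolation=cv2.INTER_CUBIC))
from h import *
print(tri(('top',412,273),('scene',320,240)))
print(tri(('top',524,345),('scene',470,330)))
print(tri(('top',450,256),('scene',370,183)))
```

```text
(array([0.40299009, 0.03151895, 0.1793216 ]), np.float64(0.04409530946350621))
(array([ 0.32039864, -0.17971359,  0.21558359]), np.float64(0.06270281755120813))
(array([ 0.43922608, -0.01166189,  0.27842633]), np.float64(0.016765489795247692))
```

View pics/b_topz.png

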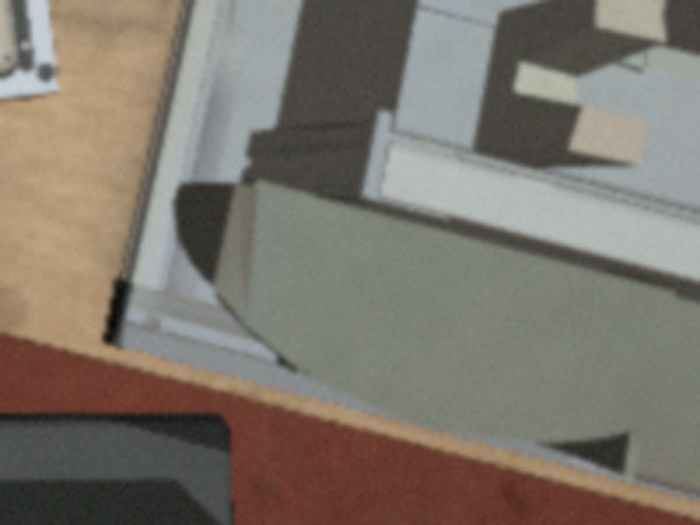

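View pics/b_scz.png

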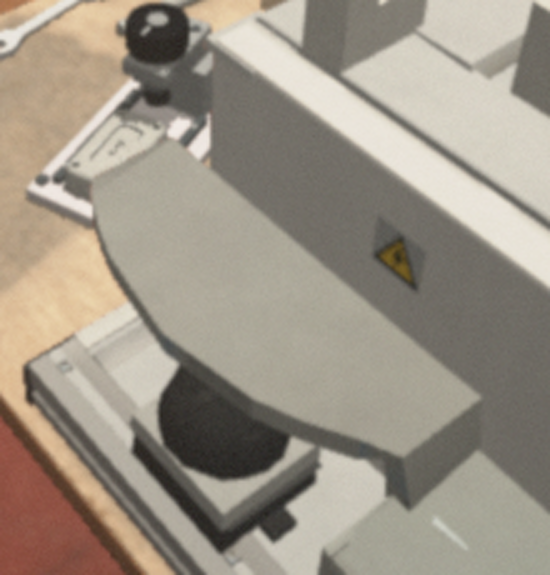

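Run:
```python
from h import *
print(tri(('top',340+255/3.5,220+180/3.5),('scene',280+170/2.5,170+140/2.5)))
print(tri(('top',340+217/3.5,220+290/3.5),('scene',280+95/2.5,170+185/2.5)))
print(plane('top',340+120/3.5,220+330/3.5,.05), plane('top',340+195/3.5,220+0/3.5,.05))
import math
yaw=.105;X=np.array([math.cos(yaw),math.sin(yaw)]);O=np.array([.5865,.1525])
for x in(-.125,-.08): print(O+x*X)
from rig import ctrl
s=ctrl.observe();R=s['tcp_rot'];p=s['eef_pos']
# tool shift to over-start point at same height
t=np.array([*(O-.135*X),p[2]]);print('tool shift mm',1000*R.T@(t-p), 'turn',)
```

```text
(array([0.42129972, 0.01915411, 0.19313298]), np.float64(0.002401707496676083))
(array([0.37018717, 0.03703006, 0.18569728]), np.float64(0.0015867282321769547))
[0.33797989 0.06406553 0.05      ] [0.52801457 0.01291067 0.05      ]
[0.46218843 0.1393991 ]
[0.50694059 0.14411543]
tool shift mm [-3.81707416e+02 -3.20636363e+02  2.26900962e-01] turn
```

Request:
{"method": "arm_command", "body": {"targets": [[1,[-45,-38,0],0],[1,[-45,-38,0],0],[1,[-45,-38,0],0],[1,[-45,-38,0],0],[1,[-45,-38,0],0]], "grip_force": 60}}

```text
t: 0.78
eef_pos: [0.3491, 0.309, 0.4016]
tcp_rot: [[-0.947, 0.322, -0.002], [0.322, 0.947, -0.003], [0.001, -0.003, -1.0]]
contact_force: [1.9, 1.5, -0.4]
width: 0.0
```

```bash
cat > jf.py <<'E'
import sys,math
from h import *
from rig import ctrl
yaw=.105;X=np.array([math.cos(yaw),math.sin(yaw),0]);Y=np.array([-X[1],X[0],0]);O=np.array([.5865,.1525,0])
def jig(p): d=np.array(p)-O;return np.array([d@X,d@Y,p[2]])*1000
def shift(xj,yj,z):
    s=ctrl.observe();R=s['tcp_rot'];t=O+xj*X+yj*Y+np.array([0,0,z]);return 1000*R.T@(t-s['eef_pos'])
def st():
    s=ctrl.observe();R=s['tcp_rot']
    F=s['contact_force'];T=s['wrist_torque']
    print('t',round(s['t'],3),'tcp jig mm',jig(s['eef_pos']).round(2),'toolx ang rel jig',round((math.atan2(R[1,0],R[0,0])-yaw),4),'tilt',R[:2,2].round(4),'F jig',np.round([F@X,F@Y,F[2]],2),'T',T.round(3),'q6',s['joints'][5].round(3),'w',round(s['width'],4))
E
python3 - <<'E'
from jf import *
st();print(shift(-.135,0,.30).round())
E
```

```text
t 0.775 tcp jig mm [-219.64  180.51  401.6 ] toolx ang rel jig 2.7091 tilt [-0.0021 -0.0028] F jig [ 2.01  1.29 -0.4 ] T [-0.01  -0.019 -0.039] q6 0.771 w 0.0
[-153. -128.  102.]
```

Request:
{"method": "arm_command", "body": {"targets": [[1,[-44,-37,0],-0.145],[1,[-44,-37,20],-0.145],[1,[-40,-20,30],-0.14],[1,[0,0,20],0],[1,[0,0,0],0]]}}

```text
t: 1.4
eef_pos: [0.4587, 0.1863, 0.3298]
tcp_rot: [[-0.994, -0.109, -0.001], [-0.109, 0.994, -0.003], [0.001, -0.003, -1.0]]
contact_force: [-0.6, 0.8, 0.4]
width: 0.0
```

```bash
python3 - <<'E'
from jf import *
st();print(shift(-.135,0,.30).round(1))
E
python3 shot.py c wrist
```

```text
t 1.4 tcp jig mm [-123.54   46.97  329.78] toolx ang rel jig -3.1371 tilt [-0.0007 -0.0026] F jig [-0.46  0.9   0.43] T [ 0.002  0.042 -0.018] q6 0.012 w 0.0
[ 11.6 -46.8  29.9]
```

View pics/c_wrist.png

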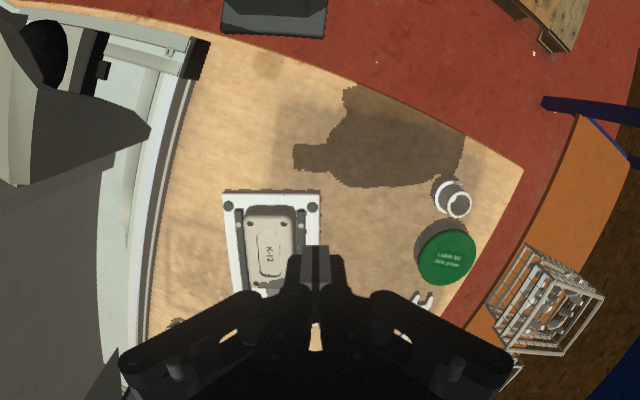

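The wrist view shows the plate's front edge from (222,191) to (320,190), and the cover's near end at about (268,206). I'll compute those positions with the fisheye model.

```bash
cat >> jf.py <<'E'
def wplane(u,v,z,s=None):
    s=s or ctrl.observe();p=optics.camera_params('wrist')
    a,b=(u-p['cx'])/p['fx'],(v-p['cy'])/p['fy'];th=math.hypot(a,b)
    d=np.array([a/th*math.sin(th),b/th*math.sin(th),math.cos(th)])
    T=p['T_tool_cam'];R=s['tcp_rot']
    o=s['eef_pos']+R@T[:3,3];d=R@T[:3,:3]@d
    return o+d*(z-o[2])/d[2]
E
python3 - <<'E'
from jf import *
for u,v,z in [(222.5,191,.012),(320.5,190,.012),(234,297,.012),(244,212,.036),(290,212,.036),(268,205,.036)]: print(u,v,jig(wplane(u,v,z)).round(1))
print('cup',wplane(459,205,.043))
im=cv2.imread('pics/c_wrist.png')[170:300,210:340];cv2.imwrite('pics/c_z.png',cv2.resize(im,None,fx=4,fy=4,interpolation=cv2.INTER_CUBIC))
E
```

```text
222.5 191 [-114.   -46.8   12. ]
320.5 190 [-115.4   51.4   12. ]
234 297 [ 16.8 -48.9  12. ]
244 212 [-101.2  -19.9   36. ]
290 212 [-101.7   23.3   36. ]
268 205 [-108.4    3.2   36. ]
cup [0.45640157 0.32275149 0.043     ]
```

View pics/c_z.png

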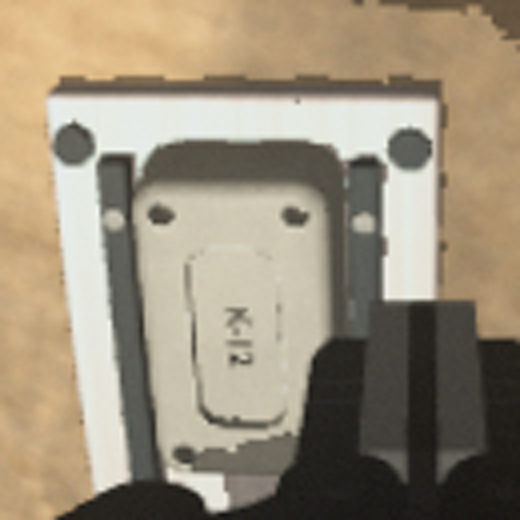

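Request:
{"method": "arm_command", "body": {"targets": [[1,[8,-46,50],0],[1,[0,0,50],0],[1,[0,0,20],0],[1,[0,0,0],0]]}}

```text
t: 1.95
eef_pos: [0.4577, 0.1449, 0.2188]
tcp_rot: [[-0.994, -0.113, 0.01], [-0.113, 0.994, -0.002], [-0.009, -0.003, -1.0]]
contact_force: [0.8, -0.6, 0.3]
width: 0.0
```

Run:
```python
from jf import *
st();print(shift(-.130,0.001,.197).round(1))
```

```text
t 1.95 tcp jig mm [-128.93    5.9   218.77] toolx ang rel jig -3.1337 tilt [ 0.0098 -0.0023] F jig [ 0.7  -0.64  0.27] T [ 0.012 -0.046  0.058] q6 -0.079 w 0.0
[ 1.3 -4.8 21.8]
```

Request:
{"method": "arm_command", "body": {"targets": [[1,[3,-5,11],0.008],[1,[0,0,10],0],[1,[0,0,0],0]]}}

```text
t: 2.33
eef_pos: [0.4565, 0.1399, 0.2]
tcp_rot: [[-0.994, -0.105, 0.015], [-0.105, 0.994, -0.002], [-0.014, -0.004, -1.0]]
contact_force: [0.4, -1.0, -0.2]
width: 0.0001
```

```bash
python3 shot.py d wrist
python3 - <<'E'
from jf import *
st();print(shift(-.130,0.001,.197).round(1))
E
```

```text
t 2.375 tcp jig mm [-130.36    1.07  200.48] toolx ang rel jig -3.141 tilt [ 0.0151 -0.0022] F jig [ 0.12 -0.7   0.85] T [-0.042 -0.032 -0.04 ] q6 -0.082 w 0.0001
[-0.3 -0.1  3.5]
```

View pics/d_wrist.png

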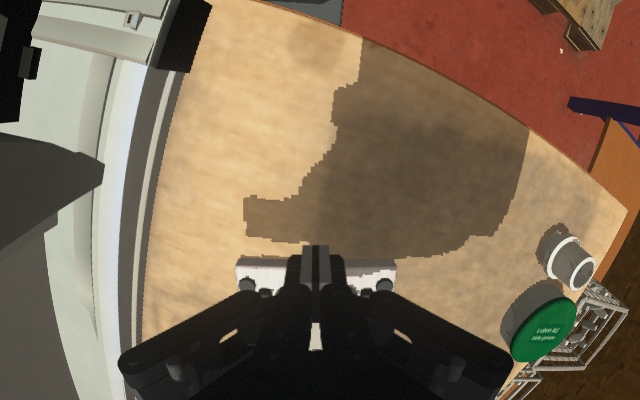

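Request:
{"method": "arm_command", "body": {"targets": [[1,[-5,0,5],0],[1,[-5,0,0],0],[1,[-3,0,0],0],[1,[-3,0,0],0]]}}

```text
t: 2.88
eef_pos: [0.4739, 0.1418, 0.1962]
tcp_rot: [[-0.994, -0.106, 0.015], [-0.106, 0.994, -0.002], [-0.015, -0.004, -1.0]]
contact_force: [-4.7, -0.7, 2.1]
width: -0.0002
```

```bash
python3 -c "
from jf import *
st()"
```

```text
t 2.875 tcp jig mm [-113.07    1.17  196.2 ] toolx ang rel jig -3.1408 tilt [ 0.0151 -0.0022] F jig [-4.74 -0.24  2.06] T [-0.09   0.869  0.061] q6 -0.079 w -0.0002
```

Request:
{"method": "arm_command", "body": {"targets": [[1,[-3,0,0],0],[1,[-3,0,0],0],[1,[-3,0,0],0],[1,[-3,0,0],0]]}}

```text
t: 3.38
eef_pos: [0.4853, 0.1432, 0.1963]
tcp_rot: [[-0.994, -0.106, 0.01], [-0.106, 0.994, -0.003], [-0.01, -0.004, -1.0]]
contact_force: [-3.8, 0.0, 3.8]
width: -0.0005
```

```bash
python3 -c "
from jf import *
st()"
```

```text
t 3.375 tcp jig mm [-101.66    1.38  196.27] toolx ang rel jig -3.1405 tilt [ 0.0104 -0.0028] F jig [-3.76  0.4   3.78] T [-0.139  0.923 -0.092] q6 -0.077 w -0.0005
```

Request:
{"method": "arm_command", "body": {"targets": [[1,[-3,0,0],0],[1,[-3,0,0],0],[1,[-3,0,0],0],[1,[-3,0,0],0]]}}

```text
t: 3.88
eef_pos: [0.4965, 0.1446, 0.1963]
tcp_rot: [[-0.994, -0.106, 0.006], [-0.106, 0.994, -0.003], [-0.005, -0.004, -1.0]]
contact_force: [-5.2, -0.7, 4.3]
width: -0.0001
```

```bash
python3 -c "
from jf import *
st()"
```

```text
t 3.875 tcp jig mm [-90.3    1.61 196.32] toolx ang rel jig -3.1402 tilt [ 0.0058 -0.0033] F jig [-5.25 -0.19  4.28] T [-0.173  1.022  0.002] q6 -0.075 w -0.0001
```

Request:
{"method": "arm_command", "body": {"targets": [[1,[-2,0,0],0],[1,[-2,0,0],0],[1,[-2,0,0],0]]}}

```text
t: 4.25
eef_pos: [0.5021, 0.1453, 0.1963]
tcp_rot: [[-0.994, -0.106, 0.003], [-0.106, 0.994, -0.004], [-0.003, -0.004, -1.0]]
contact_force: [-4.9, -0.3, 3.6]
width: -0.0003
```

Request:
{"method": "arm_command", "body": {"targets": [[1,[-1.5,0,0],0],[1,[-1.5,0,0],0]]}}

```text
t: 4.5
eef_pos: [0.5048, 0.1457, 0.1964]
tcp_rot: [[-0.994, -0.106, 0.001], [-0.106, 0.994, -0.004], [-0.001, -0.004, -1.0]]
contact_force: [-4.8, -0.4, 4.7]
width: -0.0
```

```bash
python3 -c "
from jf import *
st()"
```

```text
t 4.5 tcp jig mm [-81.92   1.82 196.37] toolx ang rel jig -3.1399 tilt [ 0.0015 -0.004 ] F jig [-4.84  0.15  4.7 ] T [-0.133  1.073  0.003] q6 -0.074 w -0.0
```

Request:
{"method": "arm_command", "body": {"targets": [[1,[-1.5,0,0],0],[1,[-1.5,0,0],0]]}}

```text
t: 4.75
eef_pos: [0.5076, 0.1461, 0.1964]
tcp_rot: [[-0.994, -0.106, -0.0], [-0.106, 0.994, -0.004], [0.001, -0.004, -1.0]]
contact_force: [-6.1, -0.6, 3.8]
width: -0.0001
```

Request:
{"method": "arm_command", "body": {"targets": [[1,[-1,0,0],0]]}}

```text
t: 4.88
eef_pos: [0.5084, 0.1462, 0.1964]
tcp_rot: [[-0.994, -0.107, -0.001], [-0.107, 0.994, -0.004], [0.001, -0.004, -1.0]]
contact_force: [-5.9, -0.7, 5.1]
width: -0.0
```

Request:
{"method": "arm_command", "body": {"targets": [[1,[-1,0,0],0]]}}

```text
t: 5.0
eef_pos: [0.5093, 0.1463, 0.1964]
tcp_rot: [[-0.994, -0.107, -0.002], [-0.107, 0.994, -0.005], [0.002, -0.004, -1.0]]
contact_force: [-5.1, -0.3, 4.5]
width: -0.0002
```

Request:
{"method": "arm_command", "body": {"targets": [[1,[-1,0,0],0]]}}

```text
t: 5.12
eef_pos: [0.5101, 0.1465, 0.1964]
tcp_rot: [[-0.994, -0.107, -0.002], [-0.107, 0.994, -0.005], [0.003, -0.004, -1.0]]
contact_force: [-5.7, -0.7, 4.0]
width: 0.0
```

Request:
{"method": "arm_command", "body": {"targets": [[1,[-1,0,0],0]]}}

```text
t: 5.25
eef_pos: [0.5109, 0.1466, 0.1964]
tcp_rot: [[-0.994, -0.107, -0.003], [-0.107, 0.994, -0.005], [0.004, -0.004, -1.0]]
contact_force: [-5.7, -0.4, 4.3]
width: 0.0004
```

Request:
{"method": "arm_command", "body": {"targets": [[1,[-1,0,0],0]]}}

```text
t: 5.38
eef_pos: [0.5118, 0.1467, 0.1964]
tcp_rot: [[-0.994, -0.107, -0.004], [-0.107, 0.994, -0.005], [0.004, -0.004, -1.0]]
contact_force: [-5.6, -0.8, 5.0]
width: -0.0001
```

Request:
{"method": "arm_command", "body": {"targets": [[1,[-1,0,0],0]]}}

```text
t: 5.5
eef_pos: [0.5123, 0.1468, 0.1964]
tcp_rot: [[-0.994, -0.107, -0.006], [-0.107, 0.994, -0.005], [0.006, -0.005, -1.0]]
contact_force: [-9.2, -0.9, 8.5]
width: 0.0004
```

```bash
python3 -c "
from jf import *
st()"; python3 shot.py e scene top; python3 -c "
import cv2
a=cv2.imread('pics/e_scene.png')[120:270,270:400];cv2.imwrite('pics/e_scz.png',cv2.resize(a,None,fx=4,fy=4,interpolation=cv2.INTER_CUBIC))"
```

```text
t 5.5 tcp jig mm [-74.35   2.09 196.37] toolx ang rel jig -3.1396 tilt [-0.0057 -0.0053] F jig [-9.21  0.03  8.52] T [-0.368  1.94  -0.021] q6 -0.072 w 0.0004
```

View pics/e_scz.png

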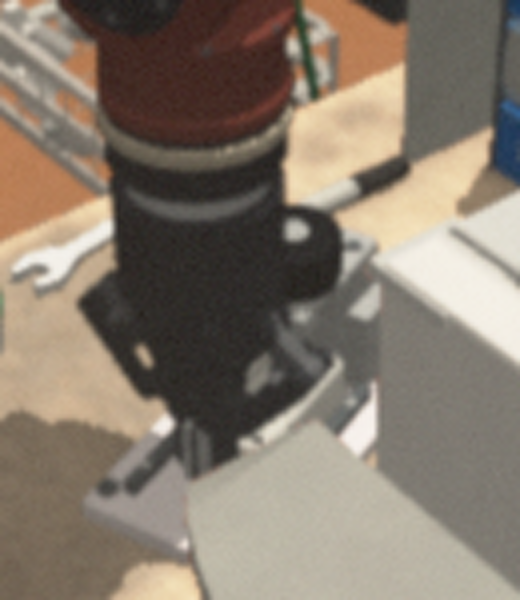

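Request:
{"method": "arm_command", "body": {"targets": [[1,[-1,0,0],0]]}}

```text
t: 5.72
eef_pos: [0.5127, 0.1469, 0.1963]
tcp_rot: [[-0.994, -0.107, -0.008], [-0.107, 0.994, -0.006], [0.008, -0.005, -1.0]]
contact_force: [-9.4, -1.9, 8.1]
width: -0.0002
```

```bash
python3 -c "
from jf import *
st()"
```

```text
t 5.725 tcp jig mm [-73.97   2.15 196.34] toolx ang rel jig -3.1395 tilt [-0.0079 -0.0057] F jig [-9.51 -0.86  8.06] T [-0.366  1.977 -0.062] q6 -0.072 w -0.0002
```

Request:
{"method": "arm_command", "body": {"targets": [[1,[-2.5,0,0],0],[1,[-2.5,0,0],0]]}}

```text
t: 5.98
eef_pos: [0.5145, 0.1473, 0.1958]
tcp_rot: [[-0.994, -0.107, -0.018], [-0.107, 0.994, -0.008], [0.019, -0.006, -1.0]]
contact_force: [-17.2, -2.3, 12.8]
width: -0.0
```

```bash
python3 -c "
from jf import *
st()"
```

```text
t 5.975 tcp jig mm [-72.13   2.39 195.8 ] toolx ang rel jig -3.1391 tilt [-0.0185 -0.0077] F jig [-17.31  -0.47  12.77] T [-0.562  3.419 -0.039] q6 -0.071 w -0.0
```

Request:
{"method": "arm_command", "body": {"targets": [[1,[10,0,0],0],[1,[20,0,0],0],[0.3,[10,0,-10],0],[0,[0,0,0],0],[0,[0,0,0],0]]}}

```text
t: 6.6
eef_pos: [0.4747, 0.143, 0.2065]
tcp_rot: [[-0.994, -0.107, -0.014], [-0.107, 0.994, -0.007], [0.015, -0.005, -1.0]]
contact_force: [-0.1, 0.8, 0.1]
width: 0.0545
```

```bash
python3 -c "
from jf import *
st()"; python3 shot.py f wrist
```

```text
t 6.6 tcp jig mm [-112.15    2.26  206.47] toolx ang rel jig -3.1393 tilt [-0.0142 -0.007 ] F jig [-0.03  0.8   0.05] T [-0.01  -0.043  0.03 ] q6 -0.077 w 0.0545
```

View pics/f_wrist.png

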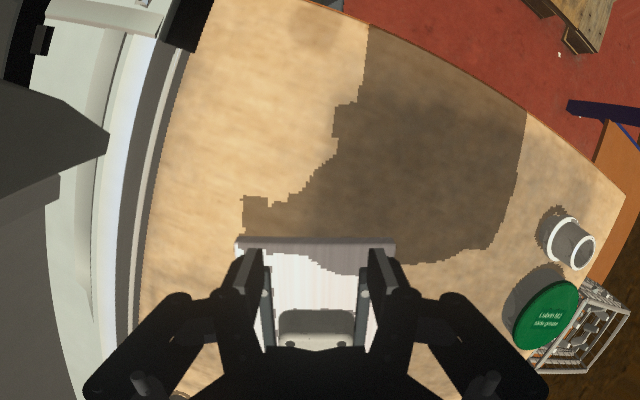

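Request:
{"method": "arm_command", "body": {"targets": [[0,[0,0,-40],-0.18],[0,[0,0,-50],-0.18],[0,[0,0,-40],-0.18],[0,[0,0,0],-0.18],[0,[0,0,0],-0.18]]}}

```text
t: 7.28
eef_pos: [0.4782, 0.1438, 0.3387]
tcp_rot: [[-0.511, -0.859, -0.015], [-0.86, 0.511, -0.007], [0.014, 0.01, -1.0]]
contact_force: [0.0, -0.2, 0.8]
width: 0.0854
```

Request:
{"method": "arm_command", "body": {"targets": [[0,[0,0,0],-0.18],[0,[0,0,0],-0.18],[0,[0,0,0],-0.18],[0,[0,0,0],-0.18],[0,[0,0,0],-0.18]]}}

```text
t: 7.9
eef_pos: [0.4804, 0.1437, 0.3373]
tcp_rot: [[0.384, -0.923, -0.015], [-0.923, -0.384, -0.007], [0.0, 0.016, -1.0]]
contact_force: [-0.9, 0.0, -0.6]
width: 0.0856
```

Request:
{"method": "arm_command", "body": {"targets": [[0,[0,0,0],-0.18],[0,[0,0,0],-0.18],[0,[0,0,0],-0.1],[0,[0,0,0],0]]}}

```text
t: 8.4
eef_pos: [0.4819, 0.1437, 0.3358]
tcp_rot: [[0.764, -0.645, -0.016], [-0.645, -0.764, -0.007], [-0.008, 0.015, -1.0]]
contact_force: [0.1, 0.2, 0.8]
width: 0.0854
```

```bash
python3 -c "
from jf import *
st(); print(shift(-.047,.065,.33))"
```

```text
t 8.4 tcp jig mm [-104.93    2.2   335.77] toolx ang rel jig -0.8059 tilt [-0.0159 -0.0066] F jig [0.11 0.22 0.78] T [ 0.05  -0.013 -0.048] q6 -2.41 w 0.0854
[ -5.14493303 -85.36341837   4.51440689]
```

Request:
{"method": "arm_command", "body": {"targets": [[0,[0,-43,0],0],[0,[0,-43,0],0],[0,[0,0,0],0],[0,[0,0,0],0]]}}

```text
t: 8.9
eef_pos: [0.5396, 0.2107, 0.3328]
tcp_rot: [[0.757, -0.653, -0.017], [-0.653, -0.757, -0.007], [-0.008, 0.017, -1.0]]
contact_force: [-0.5, -0.7, 0.9]
width: 0.0852
```

```bash
python3 -c "
from jf import *
st()"; python3 shot.py g wrist
```

```text
t 8.9 tcp jig mm [-40.58  62.83 332.75] toolx ang rel jig -0.8171 tilt [-0.0172 -0.0072] F jig [-0.58 -0.66  0.85] T [-0.031  0.016  0.019] q6 -2.282 w 0.0852
```

View pics/g_wrist.png

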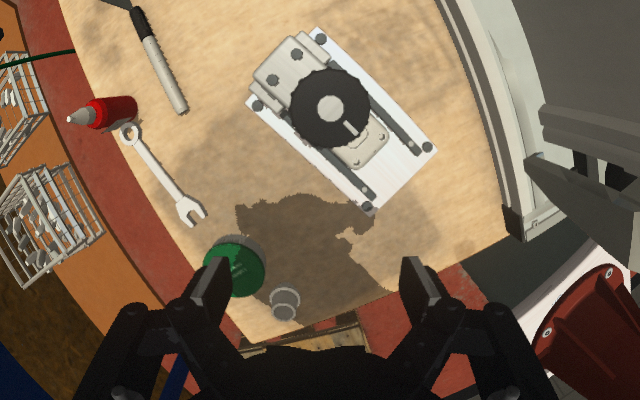

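The knob is clear at about (330,107), with its rib near (352,129). The cover sits under the overarm and the bystanders haven't moved. Next is a precise knob centre.

```bash
cat > knob.py <<'E'
import sys
from jf import *
def knobimg(f,s,c,r=60):
    im=cv2.imread(f);g=im.max(2);m=(g<75).astype(np.uint8)
    w=np.zeros_like(m);cv2.circle(w,c,r,1,-1);m&=w
    m=cv2.morphologyEx(m,cv2.MORPH_OPEN,np.ones((7,7),np.uint8))
    n,l,st_,ce=cv2.connectedComponentsWithStats(m);k=1+st_[1:,4].argmax()
    co=max(cv2.findContours((l==k).astype(np.uint8),cv2.RETR_EXTERNAL,cv2.CHAIN_APPROX_NONE)[0],key=len)
    h=cv2.convexHull(co)[:,0,:]
    return h
E
python3 - <<'E'
from knob import *
s=ctrl.observe()
h=knobimg('pics/g_wrist.png',s,(330,107))
P=np.array([jig(wplane(u,v,.113,s)) for u,v in h.astype(float)]).astype(np.float32)
c,r=cv2.minEnclosingCircle(P[:,:2]);print('knob circle',c,r,len(h))
cap=jig(wplane(329.5,107.5,.119,s));print('cap',cap)
for u,v in [(372,214),(437,148),(246,102),(318,27)]: print('plate',jig(wplane(u,v,.012,s)).round(1))
a=wplane(343,120,.119,s);b=wplane(357,132,.119,s);print('rib ang jig',math.atan2(*(b-a)[[1,0]])-yaw)
im=cv2.imread('pics/g_wrist.png')[20:220,230:450];cv2.imwrite('pics/g_z.png',cv2.resize(im,None,fx=3,fy=3,interpolation=cv2.INTER_CUBIC)[:600])
E
```

```text
Traceback (most recent call last):
cv2.error: OpenCV(4.12.0) /io/opencv/modules/imgproc/src/shapedescr.cpp:201: error: (-215:Assertion failed) count >= 0 && (depth == CV_32F || depth == CV_32S) in function 'minEnclosingCircle'
```

Run:
```python
from knob import *
s=ctrl.observe()
h=knobimg('pics/g_wrist.png',s,(330,107))
P=np.array([jig(wplane(u,v,.113,s)) for u,v in h.astype(float)])[:,:2].astype(np.float32).copy()
c,r=cv2.minEnclosingCircle(P);print('knob circle',c,r,len(h))
cap=jig(wplane(329.5,107.5,.119,s));print('cap',cap)
for u,v in [(372,214),(437,148),(246,102),(318,27)]: print('plate',jig(wplane(u,v,.012,s)).round(1))
a=wplane(343,120,.119,s);b=wplane(357,132,.119,s);print('rib ang jig',math.atan2(*(b-a)[[1,0]])-yaw)
im=cv2.imread('pics/g_wrist.png')[20:220,230:450];cv2.imwrite('pics/g_z.png',cv2.resize(im,None,fx=3,fy=3,interpolation=cv2.INTER_CUBIC)[:600])
```

```text
knob circle (1.681581735610962, 0.5514660477638245) 25.306913375854492 25
cap [2.81840424e+00 1.76403770e-03 1.19000000e+02]
plate [-110.2   45.3   12. ]
plate [-108.8  -49.1   12. ]
plate [55.8 47.  12. ]
plate [ 54.6 -49.3  12. ]
rib ang jig -3.0812776903803094
```

View pics/g_z.png

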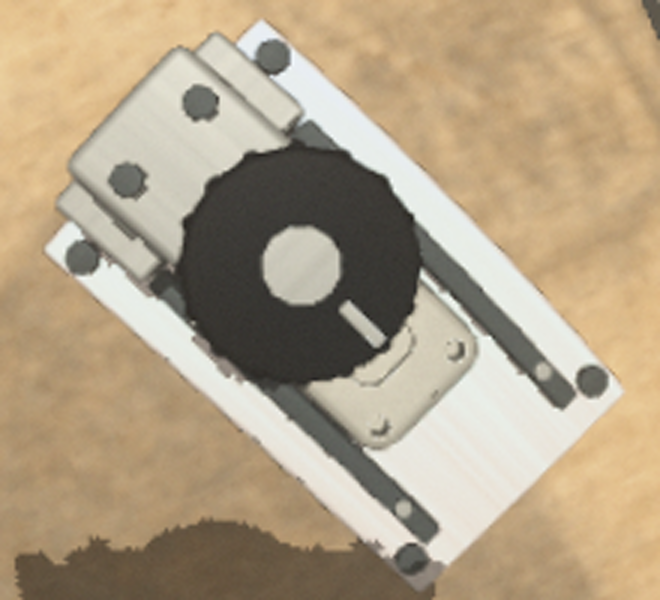

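```bash
sed -i 's/^yaw=.105;.*/&\nO=O+.0024*X-.0001*Y/' jf.py
cat >> jf.py <<'E'
def gshift(z=None):
    s=ctrl.observe();R=s['tcp_rot'];g=s['eef_pos']+.150*R[:,2]
    t=O.copy();t[2]=(z if z else s['eef_pos'][2])-.150
    return (1000*R.T@(t-g)).round(1)
E
python3 - <<'E'
from jf import *
print(jig(wplane(373,155,.036)));st();print(gshift(),gshift(.263))
E
```

```text
[-62.13455294   2.54510535  36.        ]
t 8.95 tcp jig mm [-43.11  62.77 332.76] toolx ang rel jig -0.8172 tilt [-0.0171 -0.007 ] F jig [ 0.13 -0.13 -0.26] T [ 0.048 -0.039  0.006] q6 -2.282 w 0.0852
[76.5  9.1 -0.5] [77.1  7.9 69.3]
```

Request:
{"method": "arm_command", "body": {"targets": [[0,[39,5,0],0],[0,[38,4,0],0],[0,[0,0,0],0],[0,[0,0,0],0]]}}

```text
t: 9.45
eef_pos: [0.5913, 0.1502, 0.3338]
tcp_rot: [[0.754, -0.657, -0.015], [-0.657, -0.754, -0.007], [-0.007, 0.015, -1.0]]
contact_force: [-0.3, -0.3, 0.2]
width: 0.0853
```

Run:
```python
from jf import *
st();print(gshift(),gshift(.263))
```

```text
t 9.45 tcp jig mm [  2.15  -2.67 333.85] toolx ang rel jig -0.8214 tilt [-0.0154 -0.0069] F jig [-0.3  -0.25  0.24] T [-0.018 -0.015  0.001] q6 -2.389 w 0.0853
[-2.4 -2.5 -0. ] [-1.8 -3.6 70.8]
```

Request:
{"method": "arm_command", "body": {"targets": [[0,[-2,-3,25],0],[0,[0,0,25],0],[0,[0,0,15],0],[0,[0,0,0],0],[0,[0,0,0],0]]}}

```text
t: 10.07
eef_pos: [0.5887, 0.1553, 0.27]
tcp_rot: [[0.755, -0.656, -0.012], [-0.656, -0.755, -0.006], [-0.005, 0.013, -1.0]]
contact_force: [-0.4, -0.9, 0.6]
width: 0.0852
```

```bash
python3 - <<'E'
from jf import *
st();print(gshift(),gshift(.263))
E
python3 shot.py h wrist scene
```

```text
t 10.075 tcp jig mm [8.0000e-02 2.7000e+00 2.7001e+02] toolx ang rel jig -0.8204 tilt [-0.0123 -0.0064] F jig [-0.45 -0.85  0.61] T [-0.032  0.069 -0.016] q6 -2.381 w 0.0852
[ 2.7 -0.   0. ] [ 2.7 -0.1  7. ]
```

View pics/h_wrist.png

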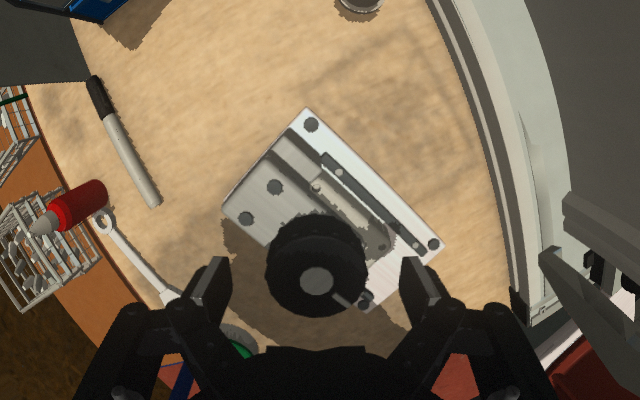

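Request:
{"method": "arm_command", "body": {"targets": [[0,[2.5,0,7],0],[0,[0,0,0],0],[1,[0,0,0],0],[1,[0,0,0],0],[1,[0,0,0],0]], "grip_force": 70}}

```text
t: 10.8
eef_pos: [0.591, 0.153, 0.2644]
tcp_rot: [[0.754, -0.656, -0.011], [-0.656, -0.754, -0.008], [-0.003, 0.013, -1.0]]
contact_force: [-4.9, -3.3, 6.2]
width: 0.0464
```

```bash
python3 - <<'E'
from jf import *
st();print(gshift(),gshift(.263))
E
python3 shot.py i wrist
```

```text
t 10.8 tcp jig mm [2.1700e+00 1.0000e-01 2.6439e+02] toolx ang rel jig -0.8211 tilt [-0.0111 -0.0077] F jig [-5.22 -2.8   6.24] T [-0.65   1.183 -0.011] q6 -2.385 w 0.0464
[-0.9 -0.3  0. ] [-0.9 -0.3  1.4]
```

View pics/i_wrist.png

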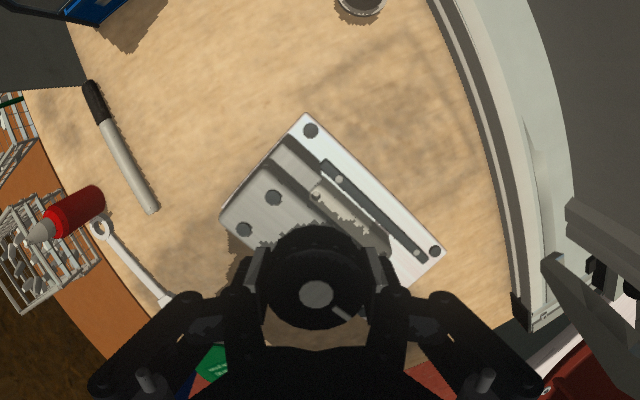

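Request:
{"method": "arm_command", "body": {"targets": [[1,[0,0,0],0.1],[1,[0,0,0],0.1]]}}

```text
t: 11.1
eef_pos: [0.5908, 0.1528, 0.2644]
tcp_rot: [[0.605, -0.796, -0.012], [-0.796, -0.605, -0.008], [-0.001, 0.014, -1.0]]
contact_force: [-0.1, 0.1, -1.1]
width: 0.0464
```

```bash
cat > lg.py <<'E'
from jf import *
s=ctrl.observe();R=s['tcp_rot'];a=math.atan2(R[1,0],R[0,0])-yaw
ang=-((a+.8211+math.pi)%(2*math.pi)-math.pi)
if ang<-1: ang+=2*math.pi
T=s['wrist_torque']@R[:,2]
open('log.txt','a').write(f"{s['t']:.3f} {ang:.4f} {T:.4f} {s['effort'][5]:.4f} {s['wrist_torque'][2]:.4f}\n")
print('t',round(s['t'],2),'ang',round(ang,4),'Tz',T.round(3),'eff6',s['effort'][5].round(3),'dq6',s['dq'][5].round(3),'F',s['contact_force'].round(1),'T',s['wrist_torque'].round(2),'g',gshift(),'tilt',R[:2,2].round(3),'w',round(s['width'],4))
E
python3 lg.py
```

```text
t 11.1 ang 0.2044 Tz -0.28 eff6 -1.058 dq6 0.807 F [-0.1  0.1 -1.1] T [-0.02  0.01  0.28] g [-0.9 -0.5  0. ] tilt [-0.012 -0.008] w 0.0464
```

Request:
{"method": "arm_command", "body": {"targets": [[1,[0,0,0],0.1]]}}

```text
t: 11.22
eef_pos: [0.5907, 0.1528, 0.2645]
tcp_rot: [[0.52, -0.854, -0.012], [-0.854, -0.52, -0.008], [0.001, 0.015, -1.0]]
contact_force: [-1.2, -0.6, 0.4]
width: 0.0464
```

```bash
python3 lg.py
```

```text
t 11.22 ang 0.3074 Tz -0.295 eff6 -1.053 dq6 0.817 F [-1.2 -0.6  0.4] T [-0.06  0.14  0.29] g [-1.  -0.6  0. ] tilt [-0.012 -0.008] w 0.0464
```

Request:
{"method": "arm_command", "body": {"targets": [[1,[0,0,0],0.1]]}}

```text
t: 11.35
eef_pos: [0.5906, 0.1527, 0.2644]
tcp_rot: [[0.43, -0.903, -0.012], [-0.903, -0.43, -0.009], [0.002, 0.015, -1.0]]
contact_force: [-0.6, -0.8, 0.7]
width: 0.0464
```

```bash
python3 lg.py
```

```text
t 11.35 ang 0.4104 Tz -0.322 eff6 -1.044 dq6 0.819 F [-0.6 -0.8  0.7] T [-0.05  0.11  0.32] g [-1.  -0.7  0. ] tilt [-0.012 -0.009] w 0.0464
```

Request:
{"method": "arm_command", "body": {"targets": [[1,[0,0,0],0.1]]}}

```text
t: 11.48
eef_pos: [0.5905, 0.1527, 0.2645]
tcp_rot: [[0.335, -0.942, -0.013], [-0.942, -0.335, -0.009], [0.004, 0.015, -1.0]]
contact_force: [0.1, -0.7, 0.3]
width: 0.0461
```

```bash
python3 lg.py
```

```text
t 11.47 ang 0.5134 Tz -0.348 eff6 -1.044 dq6 0.817 F [ 0.1 -0.7  0.3] T [0.01 0.06 0.35] g [-1.1 -0.7  0. ] tilt [-0.013 -0.009] w 0.0461
```

Request:
{"method": "arm_command", "body": {"targets": [[1,[0,0,0],0.1]]}}

```text
t: 11.6
eef_pos: [0.5904, 0.1527, 0.2644]
tcp_rot: [[0.236, -0.972, -0.013], [-0.972, -0.236, -0.009], [0.006, 0.015, -1.0]]
contact_force: [-1.6, -0.2, -0.5]
width: 0.0459
```

```bash
python3 lg.py
```

```text
t 11.6 ang 0.6164 Tz -0.291 eff6 -1.043 dq6 0.817 F [-1.6 -0.2 -0.5] T [0.01 0.11 0.29] g [-1.2 -0.8  0. ] tilt [-0.013 -0.009] w 0.0459
```

Request:
{"method": "arm_command", "body": {"targets": [[1,[0,0,0],0.1]]}}

```text
t: 11.72
eef_pos: [0.5903, 0.1527, 0.2644]
tcp_rot: [[0.135, -0.991, -0.013], [-0.991, -0.135, -0.009], [0.007, 0.015, -1.0]]
contact_force: [-1.2, -1.3, 0.7]
width: 0.0466
```

```bash
python3 lg.py
```

```text
t 11.72 ang 0.7193 Tz -0.317 eff6 -1.044 dq6 0.818 F [-1.2 -1.3  0.7] T [0.04 0.14 0.32] g [-1.2 -0.8 -0. ] tilt [-0.013 -0.009] w 0.0466
```

Request:
{"method": "arm_command", "body": {"targets": [[1,[0,0,0],0.1]]}}

```text
t: 11.85
eef_pos: [0.5901, 0.1527, 0.2644]
tcp_rot: [[0.032, -0.999, -0.014], [-0.999, -0.032, -0.009], [0.009, 0.014, -1.0]]
contact_force: [-1.6, -1.9, -0.2]
width: 0.0459
```

```bash
python3 lg.py
```

```text
t 11.85 ang 0.8223 Tz -0.373 eff6 -1.043 dq6 0.817 F [-1.6 -1.9 -0.2] T [0.06 0.08 0.37] g [-1.3 -0.9 -0. ] tilt [-0.014 -0.009] w 0.0459
```

Request:
{"method": "arm_command", "body": {"targets": [[1,[0,0,0],0.1]]}}

```text
t: 11.98
eef_pos: [0.59, 0.1526, 0.2645]
tcp_rot: [[-0.071, -0.997, -0.014], [-0.997, 0.071, -0.009], [0.01, 0.013, -1.0]]
contact_force: [-1.9, -1.4, 0.2]
width: 0.0464
```

```bash
python3 lg.py
```

```text
t 11.97 ang 0.9253 Tz -0.265 eff6 -1.043 dq6 0.817 F [-1.9 -1.4  0.2] T [0.11 0.15 0.26] g [-1.4 -0.9 -0. ] tilt [-0.014 -0.009] w 0.0464
```

Request:
{"method": "arm_command", "body": {"targets": [[1,[0,0,0],0.1]]}}

```text
t: 12.1
eef_pos: [0.5899, 0.1527, 0.2645]
tcp_rot: [[-0.173, -0.985, -0.015], [-0.985, 0.173, -0.009], [0.011, 0.013, -1.0]]
contact_force: [-1.7, -1.3, 0.8]
width: 0.0461
```

```bash
python3 lg.py
```

```text
t 12.1 ang 1.0282 Tz -0.306 eff6 -1.042 dq6 0.819 F [-1.7 -1.3  0.8] T [0.15 0.13 0.3 ] g [-1.5 -0.9 -0. ] tilt [-0.015 -0.009] w 0.0461
```

Request:
{"method": "arm_command", "body": {"targets": [[1,[0,0,0],0.1]]}}

```text
t: 12.22
eef_pos: [0.5898, 0.1527, 0.2644]
tcp_rot: [[-0.273, -0.962, -0.015], [-0.962, 0.273, -0.009], [0.013, 0.012, -1.0]]
contact_force: [-1.1, 0.1, -0.4]
width: 0.0465
```

```bash
python3 lg.py
```

```text
t 12.22 ang 1.1311 Tz -0.316 eff6 -1.038 dq6 0.818 F [-1.1  0.1 -0.4] T [0.19 0.17 0.31] g [-1.6 -1.  -0. ] tilt [-0.015 -0.009] w 0.0465
```

Request:
{"method": "arm_command", "body": {"targets": [[1,[0,0,0],0.1]]}}

```text
t: 12.35
eef_pos: [0.5897, 0.1528, 0.2644]
tcp_rot: [[-0.37, -0.929, -0.015], [-0.929, 0.37, -0.009], [0.014, 0.011, -1.0]]
contact_force: [-1.5, -1.2, 1.1]
width: 0.0461
```

```bash
python3 lg.py
```

```text
t 12.35 ang 1.2341 Tz -0.321 eff6 -1.024 dq6 0.819 F [-1.5 -1.2  1.1] T [0.18 0.1  0.32] g [-1.7 -0.9 -0. ] tilt [-0.015 -0.009] w 0.0461
```

Request:
{"method": "arm_command", "body": {"targets": [[1,[0,0,0],0.1]]}}

```text
t: 12.48
eef_pos: [0.5895, 0.1528, 0.2644]
tcp_rot: [[-0.464, -0.886, -0.016], [-0.886, 0.464, -0.009], [0.015, 0.01, -1.0]]
contact_force: [-1.3, -0.6, -0.2]
width: 0.046
```

```bash
python3 lg.py
```

```text
t 12.47 ang 1.337 Tz -0.312 eff6 -1.012 dq6 0.817 F [-1.3 -0.6 -0.2] T [0.23 0.14 0.31] g [-1.8 -1.  -0. ] tilt [-0.016 -0.009] w 0.046
```

Request:
{"method": "arm_command", "body": {"targets": [[1,[0,0,0],0.1]]}}

```text
t: 12.6
eef_pos: [0.5894, 0.1529, 0.2644]
tcp_rot: [[-0.552, -0.834, -0.016], [-0.834, 0.552, -0.008], [0.016, 0.009, -1.0]]
contact_force: [-0.1, 0.1, -0.2]
width: 0.0462
```

```bash
python3 lg.py
```

```text
t 12.6 ang 1.4399 Tz -0.378 eff6 -1.0 dq6 0.818 F [-0.1  0.1 -0.2] T [0.3  0.17 0.37] g [-1.9 -1.  -0. ] tilt [-0.016 -0.008] w 0.0462
```

Request:
{"method": "arm_command", "body": {"targets": [[1,[0,0,0],0.1]]}}

```text
t: 12.72
eef_pos: [0.5894, 0.1529, 0.2644]
tcp_rot: [[-0.635, -0.772, -0.016], [-0.772, 0.635, -0.008], [0.016, 0.007, -1.0]]
contact_force: [-0.7, -0.8, 0.9]
width: 0.0465
```

```bash
python3 lg.py
```

```text
t 12.72 ang 1.5429 Tz -0.36 eff6 -0.987 dq6 0.818 F [-0.7 -0.8  0.9] T [0.35 0.12 0.35] g [-2.  -0.9 -0. ] tilt [-0.016 -0.008] w 0.0465
```

Request:
{"method": "arm_command", "body": {"targets": [[1,[0,0,0],0.1]]}}

```text
t: 12.85
eef_pos: [0.5893, 0.153, 0.2644]
tcp_rot: [[-0.711, -0.703, -0.016], [-0.703, 0.711, -0.008], [0.017, 0.006, -1.0]]
contact_force: [-0.6, -1.0, 0.2]
width: 0.0465
```

```bash
python3 lg.py
```

```text
t 12.85 ang 1.6456 Tz -0.355 eff6 -0.974 dq6 0.818 F [-0.6 -1.   0.2] T [0.36 0.1  0.35] g [-2.  -0.9 -0. ] tilt [-0.016 -0.008] w 0.0465
```

Request:
{"method": "arm_command", "body": {"targets": [[1,[0,0,0],0.1],[1,[0,0,0],0.1]]}}

```text
t: 13.1
eef_pos: [0.5891, 0.1532, 0.2644]
tcp_rot: [[-0.84, -0.543, -0.017], [-0.543, 0.84, -0.007], [0.018, 0.004, -1.0]]
contact_force: [0.6, -2.4, 0.1]
width: 0.0459
```

```bash
python3 lg.py
```

```text
t 13.1 ang 1.8513 Tz -0.365 eff6 -0.949 dq6 0.818 F [ 0.6 -2.4  0.1] T [0.47 0.05 0.36] g [-2.2 -0.8 -0. ] tilt [-0.017 -0.007] w 0.0459
```

Request:
{"method": "arm_command", "body": {"targets": [[1,[0,0,0],0.1],[1,[0,0,0],0.1]]}}

```text
t: 13.35
eef_pos: [0.589, 0.1534, 0.2645]
tcp_rot: [[-0.933, -0.36, -0.017], [-0.36, 0.933, -0.006], [0.018, 0.001, -1.0]]
contact_force: [-1.0, -0.7, -0.1]
width: 0.0463
```

```bash
python3 lg.py
```

```text
t 13.35 ang 2.057 Tz -0.43 eff6 -0.923 dq6 0.817 F [-1.  -0.7 -0.1] T [ 0.53 -0.06  0.42] g [-2.3 -0.8 -0. ] tilt [-0.017 -0.006] w 0.0463
```

Request:
{"method": "arm_command", "body": {"targets": [[1,[0,0,0],0.1],[1,[0,0,0],0.1]]}}

```text
t: 13.6
eef_pos: [0.589, 0.1535, 0.2644]
tcp_rot: [[-0.987, -0.162, -0.017], [-0.162, 0.987, -0.004], [0.018, -0.001, -1.0]]
contact_force: [-0.8, -1.7, 0.0]
width: 0.0465
```

```bash
python3 lg.py; python3 shot.py j wrist; python3 -c "
import cv2
a=cv2.imread('pics/j_wrist.png')[200:340,230:410];cv2.imwrite('pics/j_z.png',cv2.resize(a,None,fx=4,fy=4))
a=cv2.imread('pics/i_wrist.png')[200:340,230:410];cv2.imwrite('pics/i_z.png',cv2.resize(a,None,fx=4,fy=4))"
```

```text
t 13.6 ang 2.2626 Tz -0.482 eff6 -0.899 dq6 0.817 F [-0.8 -1.7  0. ] T [ 0.63 -0.2   0.47] g [-2.4 -0.6 -0. ] tilt [-0.017 -0.004] w 0.0465
```

View pics/j_z.png

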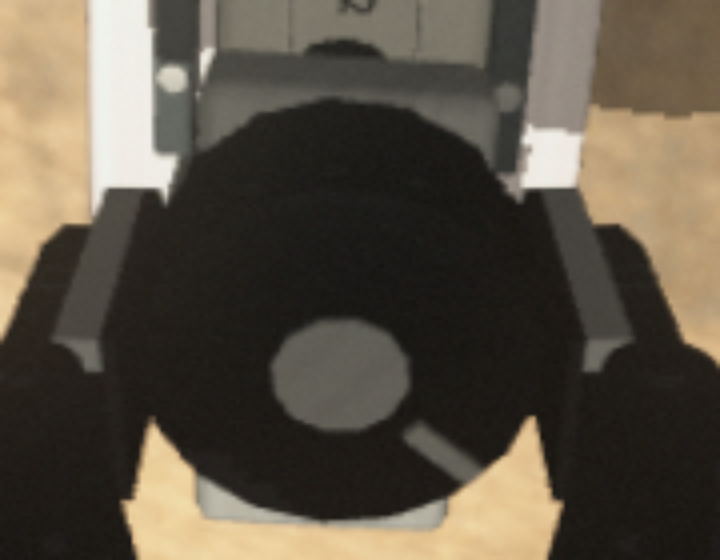

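View pics/i_z.png

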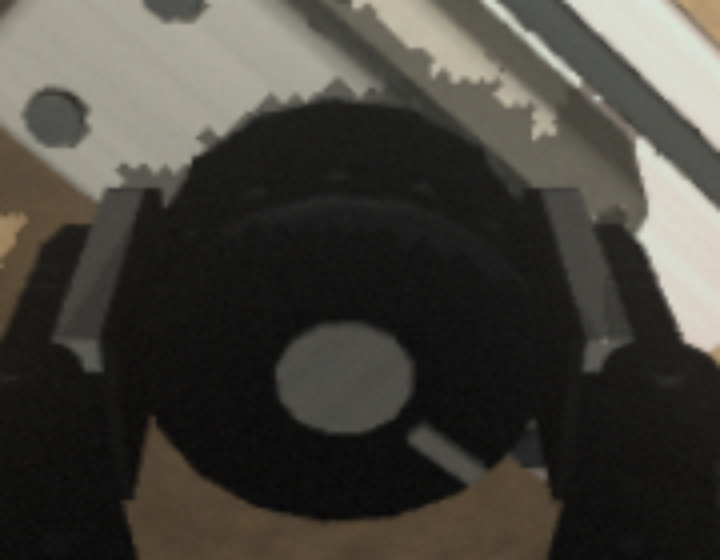

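Request:
{"method": "arm_command", "body": {"targets": [[1,[0,0,0],0.1],[1,[0,0,0],0.1]]}}

```text
t: 13.9
eef_pos: [0.589, 0.1537, 0.2645]
tcp_rot: [[-0.999, 0.043, -0.017], [0.043, 0.999, -0.003], [0.017, -0.004, -1.0]]
contact_force: [-0.3, 0.2, -0.4]
width: 0.0465
```

```bash
python3 lg.py
```

```text
t 13.9 ang 2.4688 Tz -0.514 eff6 -0.809 dq6 0.792 F [-0.3  0.2 -0.4] T [ 0.62 -0.31  0.5 ] g [-2.5 -0.5 -0. ] tilt [-0.017 -0.003] w 0.0465
```

Request:
{"method": "arm_command", "body": {"targets": [[1,[0,0,0],0.1]]}}

```text
t: 14.02
eef_pos: [0.589, 0.1538, 0.2645]
tcp_rot: [[-0.989, 0.144, -0.017], [0.144, 0.99, -0.003], [0.017, -0.005, -1.0]]
contact_force: [0.1, -0.2, -1.5]
width: 0.0462
```

```bash
python3 lg.py
```

```text
t 14.03 ang 2.5698 Tz -0.491 eff6 -0.845 dq6 0.804 F [ 0.1 -0.2 -1.5] T [ 0.63 -0.35  0.48] g [-2.5 -0.4 -0. ] tilt [-0.017 -0.003] w 0.0462
```

Request:
{"method": "arm_command", "body": {"targets": [[1,[0,0,0],0.06],[1,[0,0,0],0]]}}

```text
t: 14.28
eef_pos: [0.589, 0.1538, 0.2645]
tcp_rot: [[-0.979, 0.202, -0.017], [0.202, 0.979, -0.002], [0.016, -0.005, -1.0]]
contact_force: [-0.5, -2.1, -1.0]
width: 0.0459
```

```bash
python3 lg.py; python3 shot.py k wrist
```

```text
t 14.28 ang 2.6287 Tz 0.128 eff6 0.282 dq6 -0.02 F [-0.5 -2.1 -1. ] T [ 0.48 -0.28 -0.14] g [-2.5 -0.4 -0. ] tilt [-0.017 -0.002] w 0.0459
```

Request:
{"method": "arm_command", "body": {"targets": [[0,[0,0,0],0],[0,[0,0,0],0],[0,[0,0,0],0],[0,[0,0,0],0]]}}

```text
t: 14.82
eef_pos: [0.5891, 0.1538, 0.2647]
tcp_rot: [[-0.98, 0.198, -0.017], [0.198, 0.98, -0.002], [0.016, -0.006, -1.0]]
contact_force: [0.3, -0.4, 0.5]
width: 0.0854
```

```bash
python3 lg.py; python3 shot.py l wrist; python3 -c "
import cv2
for n in 'kl':
  a=cv2.imread(f'pics/{n}_wrist.png')[200:340,230:410];cv2.imwrite(f'pics/{n}_z.png',cv2.resize(a,None,fx=4,fy=4))"
```

```text
t 14.82 ang 2.6248 Tz 0.024 eff6 -0.004 dq6 -0.001 F [ 0.3 -0.4  0.5] T [ 0.05 -0.03 -0.02] g [-2.4 -0.3 -0. ] tilt [-0.017 -0.002] w 0.0854
```

View pics/k_z.png

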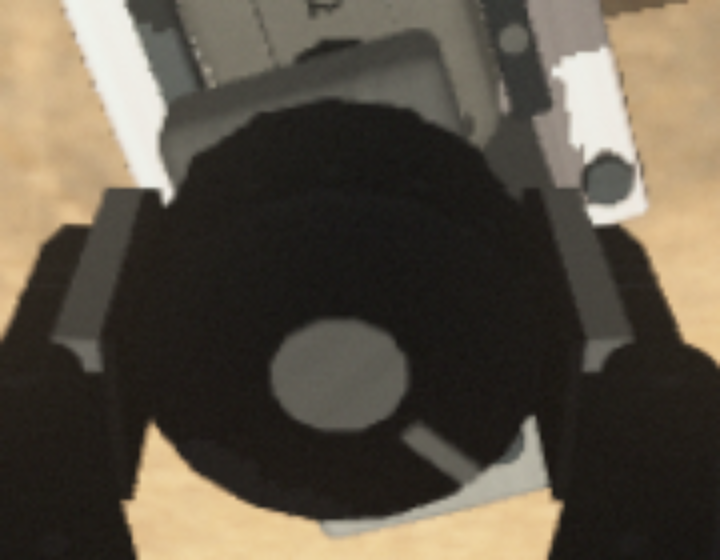

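View pics/l_z.png

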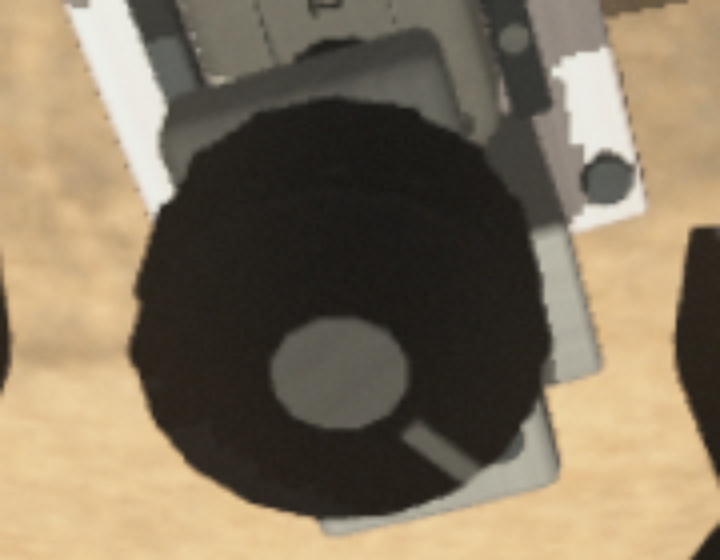

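The rib sits at the same place against the tool before and after the release, so the knob stayed put. I'll lift clear and check.

Request:
{"method": "arm_command", "body": {"targets": [[0,[0,0,-20],0],[0,[0,0,-30],0],[0,[0,0,-30],0],[0,[35,0,-10],0],[0,[40,0,0],0]]}}

```text
t: 15.5
eef_pos: [0.5172, 0.1685, 0.3647]
tcp_rot: [[-0.98, 0.199, -0.012], [0.199, 0.98, -0.002], [0.012, -0.005, -1.0]]
contact_force: [-0.2, 1.0, 0.2]
width: 0.0855
```

Request:
{"method": "arm_command", "body": {"targets": [[0,[45,0,0],0],[0,[45,0,0],0],[0,[0,0,0],0],[0,[0,0,0],0]]}}

```text
t: 16.0
eef_pos: [0.4251, 0.1874, 0.3728]
tcp_rot: [[-0.98, 0.198, -0.004], [0.198, 0.98, -0.001], [0.004, -0.002, -1.0]]
contact_force: [0.9, 0.0, 0.5]
width: 0.0855
```

```bash
python3 lg.py; python3 shot.py m scene top wrist; python3 -c "
import cv2
a=cv2.imread('pics/m_scene.png')[120:270,270:400];cv2.imwrite('pics/m_scz.png',cv2.resize(a,None,fx=4,fy=4,interpolation=cv2.INTER_CUBIC))"
```

```text
t 16.0 ang 2.6248 Tz 0.006 eff6 0.013 dq6 0.004 F [0.9 0.  0.5] T [ 0.   -0.02 -0.01] g [-168.    -1.3   -0.6] tilt [-0.004 -0.001] w 0.0855
```

View pics/m_scz.png

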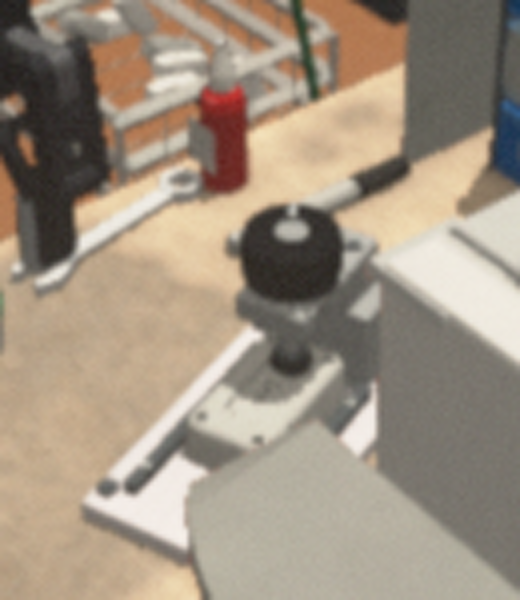

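View pics/m_top.png

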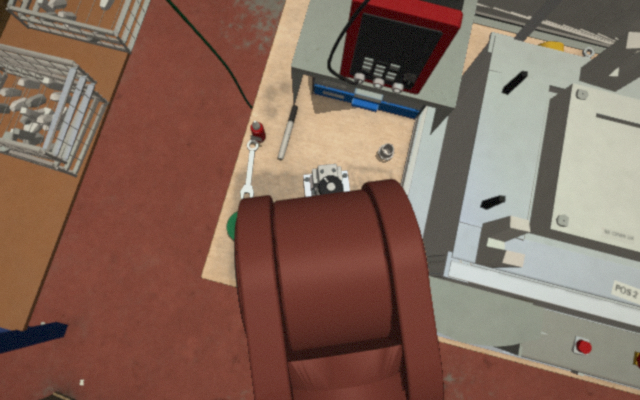

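View pics/m_wrist.png

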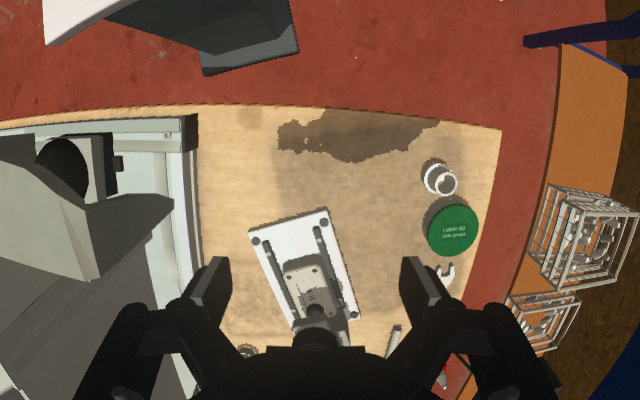

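The foot rests on the cover, the fingers are clear and the bystanders are in place. Last, the distance from the cover's front to the plate's front edge, which should be 49 mm.

```bash
python3 -c "
import cv2
a=cv2.imread('pics/m_wrist.png')[195:335,240:370];cv2.imwrite('pics/m_z.png',cv2.resize(a,None,fx=4,fy=4,interpolation=cv2.INTER_CUBIC))"
```

```text
(no output)
```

View pics/m_z.png

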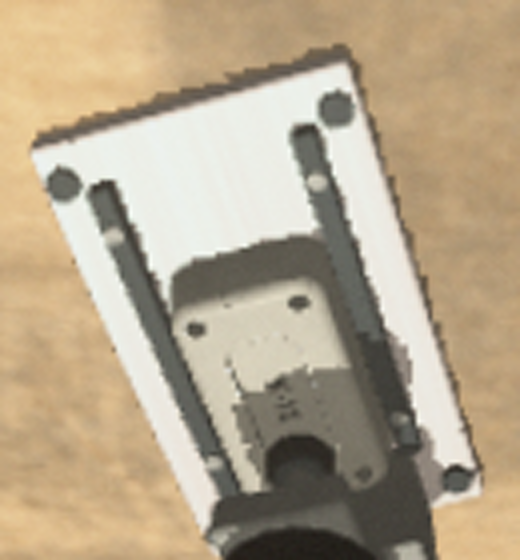

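Run:
```python
from jf import *
f=lambda x,y,z: jig(wplane(240+(x-1.5)/4,195+(y-1.5)/4,z)).round(1)
print('plate front',f(35,150,.012),f(352,64,.012))
print('cover front base',f(172,280,.012),f(245,253,.012),f(310,237,.012),'top',f(245,300,.036))
ctrl.job_done()
```

```text
plate front [-115.3  -46.1   12. ] [-113.7   51.4   12. ]
cover front base [-61.7 -21.9  12. ] [-64.3   2.8  12. ] [-63.8  23.4  12. ] top [-62.1   3.2  36. ]
the job is handed in; nothing more can be done
```

The cover is pushed home against the stop and the clamp is screwed down on it, as near to a quarter turn past touch as I could measure. The job is handed in at about 16 s on the robot's clock; it reported no verdict.

- **Push:** I pushed the cover back slowly, at 4–6 N while it slid. At the end the fingertip stopped moving while the force rose to 17 N, so the cover was against the stop. The last picture put the cover's front at jig x ≈ -64 mm; home is -66 mm, and the calibration is good to about 2 mm.
- **Touch:** The last joint's torque was flat, then rose at 0.12 N m per rad from a knob angle of about 1.08 rad. The jig's stated rate is 0.115 N m per rad. The noisier wrist torque agreed, going from about 0.31 to 0.50 N m.
- **Quarter turn:** I stopped at 2.63 rad, about 1.55 rad past touch; a quarter turn is 1.57 rad. Working back from the total torque rise instead of the bend puts touch at about 1.01 rad, which would make it about 1.62 rad past, a few degrees over a quarter turn. I kept the bend as the better estimate.
- **Release:** The knob's rib showed no slip in the grip and no movement when I let go. The fingers are clear of everything, and the last pictures show the foot on the cover.
- **Other things:** The cups, tin and spanner looked unmoved; the arm hid part of the last top view, but the wrist view showed the tin and front cup in place.

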